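# Find and shim the rocking corner of an amplifier chassis

### The job

The open amplifier chassis rocks on one of the four feet of its service stand. Press down on its corner ears with the fingertips to find the corner that gives and see it rock, then press that corner's raised shim tab down flat, leaving the other three tabs up. Only press: do not lift or shift the chassis, and leave the things beside the stand alone.

Things in the scene. Friction and masses are not known exactly. Their poses are not given: they have to be found in the camera images.
- stand: Fixed stand, a dark steel sheet 250 x 270 x 6 mm. Origin on the table midway between its feet; x away from the robot, y left; yaw up to 0.3 rad. Feet at x +-58, y +-100 mm, their 16 mm rubber caps 36 mm above the table. Three are rigid; one, at any corner, looks the same but yields 3.2 mm (starts at 1 to 2 N on its ear, fully down at 3 to 4 N) and springs back when let go.
- chassis: Loose open amplifier chassis, about 0.9 kg, lying on the feet: aluminium plate 150 x 130 x 6 mm with four ears (36 mm wide, out to y +-120 mm), parts on it up to 40 mm above the underside. Origin at the centre of the underside, 36 mm above the table; axes as the stand. Pressed over the soft foot it rocks by about 0.032 rad; over a rigid foot an ear does not give.
- ear_near_left (a point): Point on the top face of the chassis ear at the corner near the robot, left (+y), straight above its foot, 42 mm above the table: the place to press that corner.
- ear_near_right (a point): Point on the top face of the chassis ear at the corner near the robot, right (-y), straight above its foot, 42 mm above the table: the place to press that corner.
- ear_far_left (a point): Point on the top face of the chassis ear at the corner far from the robot, left (+y), straight above its foot, 42 mm above the table: the place to press that corner.
- ear_far_right (a point): Point on the top face of the chassis ear at the corner far from the robot, right (-y), straight above its foot, 42 mm above the table: the place to press that corner.
- tab_near_left (a point): Where to press the shim tab of the corner near the robot, left (+y): point fixed to the stand, on the raised tab's top about 41 mm above the table (does not move with it). The tab is a steel strip 26 mm wide sticking out 38 mm to the stand's -x from a hinge 24 mm to -x of the foot, this point 28 mm from the hinge. Flat, its top is 32.5 mm above the table. Needs about 6 N here.
- tab_near_right (a point): Where to press the shim tab of the corner near the robot, right (-y): point fixed to the stand, on the raised tab's top about 41 mm above the table (does not move with it). The tab is a steel strip 26 mm wide sticking out 38 mm to the stand's -x from a hinge 24 mm to -x of the foot, this point 28 mm from the hinge. Flat, its top is 32.5 mm above the table. Needs about 6 N here.
- tab_far_left (a point): Where to press the shim tab of the corner far from the robot, left (+y): point fixed to the stand, on the raised tab's top about 41 mm above the table (does not move with it). The tab is a steel strip 26 mm wide sticking out 38 mm to the stand's -x from a hinge 24 mm to -x of the foot, this point 28 mm from the hinge. Flat, its top is 32.5 mm above the table. Needs about 6 N here.
- tab_far_right (a point): Where to press the shim tab of the corner far from the robot, right (-y): point fixed to the stand, on the raised tab's top about 41 mm above the table (does not move with it). The tab is a steel strip 26 mm wide sticking out 38 mm to the stand's -x from a hinge 24 mm to -x of the foot, this point 28 mm from the hinge. Flat, its top is 32.5 mm above the table. Needs about 6 N here.
- shim_loose (a joint): Angle of the shim tab at the corner that rocks, whichever that is (the number does not tell where): 0 raised, sloping up at 0.30 rad; 0.30 flat (level), at a solid stop. Starts at 0 to 0.04. Stiff friction: it stays where it is left. When flat, its inner end under the ear carries the ear and stops the rocking.
- shim_a (a joint): Angle of the shim tab at one of the three firm corners (which one is not told; they change places): 0 fully raised, 0.30 rad flat. Starts at 0 to 0.04; to be left up.
- shim_b (a joint): Angle of the shim tab at one of the three firm corners (which one is not told; they change places): 0 fully raised, 0.30 rad flat. Starts at 0 to 0.04; to be left up.
- shim_c (a joint): Angle of the shim tab at one of the three firm corners (which one is not told; they change places): 0 fully raised, 0.30 rad flat. Starts at 0 to 0.04; to be left up.
- screwdriver: Bystander: loose screwdriver, 170 mm, black handle, lying on the table left of the stand. Origin on the table under its middle, x along it.
- knob: Bystander: loose turned aluminium knob, 38 mm across, 22 mm high, right of the stand. Origin at the centre of its underside.
- meter: Bystander: loose grey hand meter 150 x 78 x 40 mm lying on its back right of the stand. Origin at the centre of its underside.
- cleaner: Bystander: loose white plastic bottle 44 mm across, 75 mm high, standing left of the stand towards its far end. Origin at the centre of its underside.

How it is judged:
On the way, in this order (a step that is already met when the one before it is completed fails the run):
1. the soft corner is pressed with the fingers so that the chassis rocks (tilts by more than 0.02 rad) (angle between chassis's own z axis and vertical above 0.02 rad and contact force between the fingers and chassis above 1 N), for 0.05 s.
2. the shim tab of the rocking corner is pressed flat (past 0.26 of 0.30 rad) (value of joint shim_loose above 0.26 rad), for 0.2 s.
At the end, for the whole second after the job is handed in: The rocking corner's shim tab is flat (past 0.26 of its 0.30 rad), the other three are still up (below 0.12 rad), and the chassis lies still, level (within 0.01 rad) and in its place on the stand (within 10 mm sideways, 3 mm in height) (value of joint shim_loose above 0.26 rad and value of joint each of shim_a, shim_b, shim_c below 0.12 rad and angle between chassis's own z axis and vertical below 0.01 rad and horizontal distance between chassis and stand below 0.01 m and z of chassis in the frame of stand between 0.033 and 0.039 m and linear speed of chassis below 0.01 m/s); the robot touches nothing.
It fails at once if a firm corner's shim tab is pressed down (past 0.15 rad) (value of joint any of shim_a, shim_b, shim_c above 0.15 rad).
It fails at once if the chassis is lifted (more than 8 mm), tipped (more than 0.09 rad) or shifted (more than 15 mm) (z of chassis in the frame of stand above 0.044 m or angle between chassis's own z axis and vertical above 0.09 rad or horizontal distance between chassis and stand above 0.015 m).
It fails at once if a bystander is moved (more than 25 mm) (distance of any of screwdriver, knob, meter, cleaner from where it was at the start of the episode above 0.025 m).
It also fails if it takes over 48 s, if anything falls off the work surface, if the arm or the gripper's body presses on something with over 40 N, if the wrist force passes 120 N, or if a joint passes its speed limit or range.

### The arm

A 6-joint arm with a two-finger parallel gripper is mounted at the origin on the work surface. World frame = base frame: x ahead of the robot, y to its left, z up, the work surface at z = 0. Lengths are in m, angles in rad, forces in N, time in s.
With the tool pointing down it reaches from about 0.25 to 0.725 m from the base axis. Payload 4 kg.
Tool frame: the origin (TCP) lies midway between the tips of the shut fingers; the grasp point (between the pads) lies 19 mm behind it; y points along the fingers, z is the direction in which the jaws open and shut, and the axes are right-handed (so a half turn about y gives the same grasp; the last joint's range is limited). The gripper opens to 85 mm and grips with 20 to 120 N. Pads are 22 mm wide; open, the fingers measure 114 mm over their backs; the gripper's body (76 mm by 85 mm) begins 54 mm behind the grasp point. The pads swing forward as they close: fully open they stand 13 mm farther back than shut.
Start: joints at [1.136, 0.241, 0.005, 1.335, 0, 1.571], TCP at [0.211, 0.453, 0.231] pointing down, gripper open.
Joint ranges: [-2.72, 2.72], [-1.05, 1.87], [-1.09, 1.28], [-1.99, 2.15], [-1.42, 1.44], [-3.14, 3.14]. Speed limits (rad/s): [2.79, 2.79, 3.14, 3.14, 3.14, 3.14].

### API

Orientations are given as a unit quaternion [x, y, z, w].
In Python, from workcell import bot gives the robot as it stands. The module is installed in compiled form; this text tells all that it offers.
- The arm moves only by the shell command python3 -m handwheel 'ROWS' [OPENING]. ROWS is JSON, a list of rows, each a list of 6 numbers: the shift along the tool's x, y, z in units of 25 mm (1.0 is 25 mm), then the turn, a rotation vector about the tool's x, y, z in units of 10 degrees (1.0 is 10 degrees). A call has exactly 5 rows; each row is the pose to reach, as a shift and turn from the pose commanded when the call began, along the tool's axes at that moment; what a row does not reach only later rows make up. A row lasts 1/8 s, in which the tool goes at most 62.5 mm and 10.7 degrees, less where a joint would pass 70% of its speed; a pose out of reach is approached as far as the arm can. A call with a gripper value outside its range is refused whole. OPENING is the gripper command: -1 is shut, 1 is fully open, values between are in proportion, set as the call begins (- or left out, the last holds). The fingers move at their own pace and stop on an object; the grip force is fixed at half the most. Time passes only in rows, so rows that repeat a pose let the fingers close, or fill a call up. It gives the time, the measured TCP pose, the force and the opening at its end, in the units of the state.
- bot.get_obs(): the state, without advancing time (a new reading comes with each control period).
- bot.camera(name): name is "scene" or "top"; returns a dict with "color" (480x640x3 uint8, red, green, blue), "fx", "fy", "cx", "cy" (pixels), "rvec" (rotation vector, rad) and "tvec" (3), from world to camera coordinates, as OpenCV has them. Camera axes: x right, y down, z forward; pixel columns grow to the right and rows downward; lengths in m; the calibration is good to about 2 mm. A picture is of the moment at which its call begins. There is no depth.
- bot.job_done(): hands the job in, once; it reports no verdict.
The state is a dict: "clock": time; "joint_pos": joint angles; "joint_vel": joint speeds; "tau": joint torques, N m; "eef_pos": TCP position; "tool_rot": TCP orientation; "ft_force": force on the tool from outside, world axes, zero at the start; "ft_torque": the same for the moment, N m; "grip_width": finger opening in m.
Only numpy, scipy, OpenCV 4.12 (cv2) and the standard library are available. Lean on these libraries where they do the work, as an engineer would, in place of code of your own. Each camera call takes 0.05 s, during which the arm holds its last target.

## Working session

There is one attempt and no reset: what is moved stays moved. The work goes in short steps, Python scripts to look and compute and a shell command to move; the robot and the scene stay as the last step left them, time stands still between calls to the robot, and variables do not carry over. Pictures are saved under pics/ and viewed, and the job is handed in when it is done.

```bash
mkdir -p pics
python3 - <<'E'
from workcell import bot
import cv2,json
o=bot.get_obs();print({k:(v.tolist() if hasattr(v,'tolist') else v) for k,v in o.items()})
for n in("scene","top"):
    c=bot.camera(n);cv2.imwrite(f"pics/{n}0.png",c["color"][:,:,::-1]);print(n,c["fx"],c["fy"],c["cx"],c["cy"],c["rvec"],c["tvec"])
E
```

```text
{'clock': 0.0, 'joint_pos': [1.135992559916169, 0.2413565541864697, 0.0037407463079017333, 1.3352045548468359, 1.117421829335352e-05, 1.5708195791818447], 'joint_vel': [0.0020506218275615573, -0.0009723774148747002, -5.2091125471220585e-05, 0.0007203440215073705, -0.0009463528338866619, -0.000989318879124208], 'tau': [8.729133469387307e-05, -37.23156809806824, 25.24099588394165, 0.017033382318913937, -2.9196764899097616e-05, 7.1056850003969885e-06], 'eef_pos': [0.2103496105825995, 0.45291038093894603, 0.2304474412728701], 'tool_rot': [0.6911580764468654, -0.1526844155969093, 0.15236801406367495, -0.6897622567859094], 'ft_force': [0.4115448963368513, -0.10661789387453144, 0.8750712238539003], 'ft_torque': [-0.03985972688707359, -0.005902833729431915, -0.05074980886580001], 'grip_width': 0.0855799567075839}
scene 466.9983576423082 466.9983576423082 314.96159085699685 238.90212997522968 [ 1.84543802  1.80875388 -0.60969689] [-0.07249663 -0.41019326  1.38010186]
top 617.1060144126301 617.1060144126301 317.5638203656113 237.36391080912747 [ 2.13185588 -2.1635065   0.14382582] [0.07013255 0.54659517 0.9791822 ]
```

View pics/scene0.png

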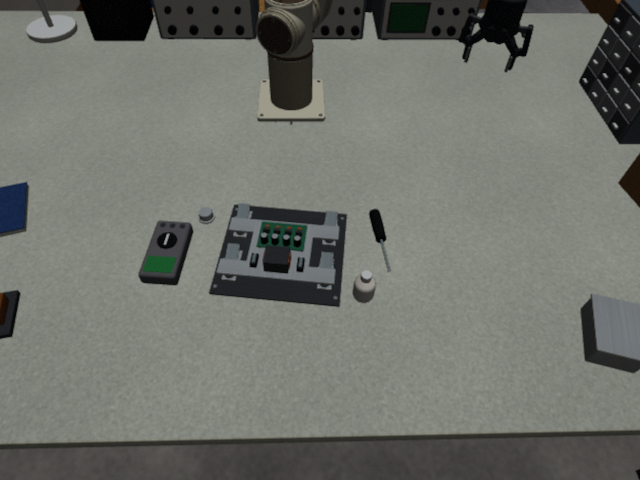

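View pics/top0.png

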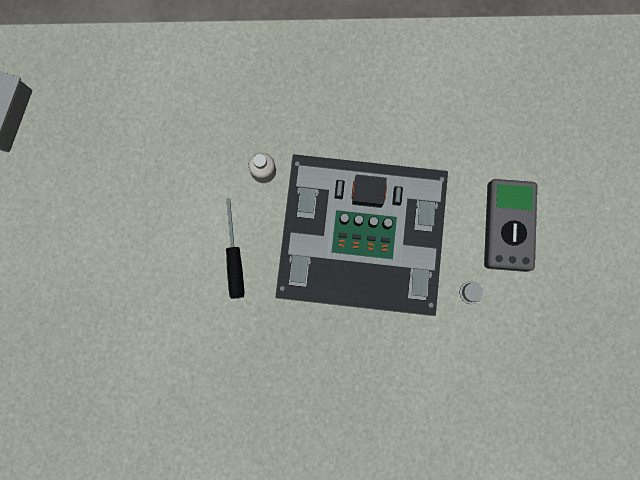

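Run:
```python
import cv2
a=cv2.imread("pics/top0.png")[145:325,265:465]
cv2.imwrite("pics/crop0.png",cv2.resize(a,None,fx=3.3,fy=3.3,interpolation=cv2.INTER_CUBIC))
```

```text
(no output)
```

View pics/crop0.png

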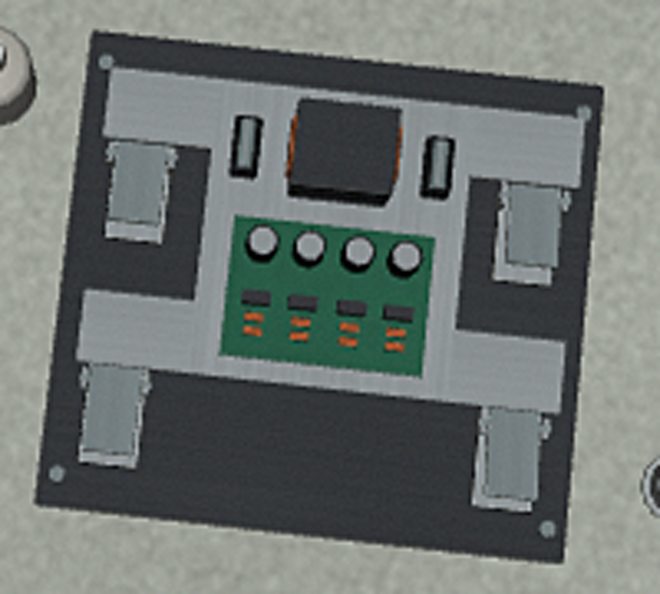

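```bash
cat > h.py <<'E'
import numpy as np,cv2
from workcell import bot
def cam(n):
    c=bot.camera(n);K=np.array([[c["fx"],0,c["cx"]],[0,c["fy"],c["cy"]],[0,0,1]]);return c["color"],K,np.array(c["rvec"]),np.array(c["tvec"])
def bp(px,z,K,r,t):
    R=cv2.Rodrigues(r)[0];C=-R.T@t;d=R.T@np.linalg.inv(K)@np.array([px[0],px[1],1.]);return C+d*(z-C[2])/d[2]
E
python3 - <<'E'
from h import *
from scipy.optimize import least_squares
im,K,r,t=cam("top")
crop=np.array([(105,68),(104,137),(583,117),(578,187),(82,290),(78,360),(565,342),(559,412)])/3.3+[265,145]
loc=np.array([(75.5,120),(40,120),(75.5,-120),(40,-120),(-40,120),(-75.5,120),(-40,-120),(-75.5,-120)])/1e3
P=np.array([bp(p,.042,K,r,t)[:2] for p in crop])
def f(v):
    c,s=np.cos(v[2]),np.sin(v[2]);return (loc@np.array([[c,s],[-s,c]])+v[:2]-P).ravel()
q=least_squares(f,[.5,0,0]);v=q.x;print(v,(q.fun*1e3).round(1))
sheet=np.array([(94,31),(604,88),(563,562),(36,503)])/3.3+[265,145]
c,s=np.cos(v[2]),np.sin(v[2]);R=np.array([[c,-s],[s,c]])
for z in(.006,.02): print(z,[(R.T@(bp(p,z,K,r,t)[:2]-v[:2])*1e3).round(1) for p in sheet])
for n,l in dict(earNL=(-58,100),earNR=(-58,-100),earFL=(58,100),earFR=(58,-100),tNL=(-110,100),tNR=(-110,-100),tFL=(6,100),tFR=(6,-100)).items(): print(n,(R@np.array(l)/1e3+v[:2]).round(4))
for n in("screw",(235,272),(230,200)),("knob",(471,293)),("cleaner",(262,168)): 
    print(n[0],[bp(p,.02,K,r,t)[:2].round(3) for p in n[1:]])
E
```

```text
[ 0.57944777 -0.0172532  -0.12120026] [ 0.5 -2.2  0.9  1.2  0.5 -0.   1.1  0.2 -0.9 -0.8 -1.1  1.2 -0.2  0.2
 -0.8  0.1]
0.006 [array([103.1, 132.5]), array([ 100.7, -136. ]), array([-146.6, -134.5]), array([-145.4,  134.2])]
0.02 [array([ 99.3, 131.5]), array([  96.9, -133.4]), array([-147. , -131.9]), array([-145.9,  133.1])]
earNL [0.534 0.089]
earNR [ 0.5098 -0.1095]
earFL [0.6491 0.075 ]
earFR [ 0.6249 -0.1235]
tNL [0.4823 0.0953]
tNR [ 0.4582 -0.1032]
tFL [0.5975 0.0813]
tFR [ 0.5733 -0.1172]
screw [array([0.494, 0.201]), array([0.616, 0.209])]
knob [array([ 0.453, -0.19 ])]
cleaner [array([0.671, 0.155])]
```

```bash
cat >> h.py <<'E'
from scipy.spatial.transform import Rotation as Ro
T=dict(earNL=(.5340,.0890),earNR=(.5098,-.1095),earFL=(.6491,.0750),earFR=(.6249,-.1235),tNL=(.4823,.0953),tNR=(.4582,-.1032),tFL=(.5975,.0813),tFR=(.5733,-.1172))
def plan(pt,z,yawz=None):
    """shift in row units to world xy,z; turn about tool y so tool z is along world yaw yawz"""
    o=bot.get_obs();R=Ro.from_quat(o["tool_rot"]);p=np.array(o["eef_pos"])
    d=np.array([*(T[pt] if isinstance(pt,str) else pt),z])-p
    print("clock",round(o["clock"],2),"pos",p.round(4),"F",np.round(o["ft_force"],2),"grip",round(o["grip_width"],4),"q",np.round(o["joint_pos"],3))
    print("shift units",(R.inv().apply(d)/.025).round(3))
    print("axes x,y,z",R.as_matrix().T.round(3).tolist())
    if yawz is not None:
        # desired rotation: y down, z=(cos,sin,0), x=y cross z
        zz=np.array([np.cos(yawz),np.sin(yawz),0]);y=np.array([0,0,-1.]);x=np.cross(y,zz)
        D=Ro.from_matrix(np.array([x,y,zz]).T);print("turn units",(np.degrees((R.inv()*D).as_rotvec())/10).round(2))
E
python3 - <<'E'
from h import *
for y in (-.121,-.121+np.pi/2,-.121-np.pi/2,-.121+np.pi): plan("earNL",.10,y)
E
```

```text
clock 0.15 pos [0.2104 0.453  0.2306] F [ 0.71  0.42 -0.25] grip 0.0853 q [1.136 0.241 0.004 1.335 0.    1.571]
shift units [17.873  5.237 -7.746]
axes x,y,z [[0.907, -0.421, -0.0], [-0.001, -0.001, -1.0], [0.421, 0.907, -0.002]]
turn units [0.01 7.2  0.01]
clock 0.15 pos [0.2104 0.453  0.2306] F [ 0.71  0.42 -0.25] grip 0.0853 q [1.136 0.241 0.004 1.335 0.    1.571]
shift units [17.873  5.237 -7.746]
axes x,y,z [[0.907, -0.421, -0.0], [-0.001, -0.001, -1.0], [0.421, 0.907, -0.002]]
turn units [ 0.01 -1.8  -0.  ]
clock 0.15 pos [0.2104 0.453  0.2306] F [ 0.71  0.42 -0.25] grip 0.0853 q [1.136 0.241 0.004 1.335 0.    1.571]
shift units [17.873  5.237 -7.746]
axes x,y,z [[0.907, -0.421, -0.0], [-0.001, -0.001, -1.0], [0.421, 0.907, -0.002]]
turn units [0.00e+00 1.62e+01 1.00e-02]
clock 0.15 pos [0.2104 0.453  0.2306] F [ 0.71  0.42 -0.25] grip 0.0853 q [1.136 0.241 0.004 1.335 0.    1.571]
shift units [17.873  5.237 -7.746]
axes x,y,z [[0.907, -0.421, -0.0], [-0.001, -0.001, -1.0], [0.421, 0.907, -0.002]]
turn units [ 1.00e-02 -1.08e+01 -1.00e-02]
```

```bash
python3 -m handwheel '[[2,0.4,-0.9,0,0.9,0],[4,0.8,-1.8,0,1.8,0],[6,1.2,-2.7,0,2.7,0],[8,1.6,-3.6,0,3.6,0],[10,2,-4.5,0,4.5,0]]' -1
python3 -c "
from h import *
plan('earNL',.08,-.121)"
```

```text
clock: 0.78
eef_pos: [0.3908, 0.2447, 0.1809]
tool_rot: [-0.579, 0.407, -0.407, 0.579]
ft_force: [0.5, 1.0, -0.4]
grip_width: 0.0002
clock 0.78 pos [0.3908 0.2447 0.1809] F [ 0.52  0.98 -0.37] grip 0.0002 q [ 0.559  0.194 -0.189  1.187  0.     1.784]
shift units [7.799 4.035 3.279]
axes x,y,z [[0.339, -0.941, -0.0], [0.0, 0.0, -1.0], [0.941, 0.339, 0.0]]
turn units [-0.    2.67 -0.  ]
```

```bash
python3 -m handwheel '[[2,0.6,0.8,0,0.7,0],[4,1.2,1.6,0,1.4,0],[6,2,2.4,0,2.1,0],[7.8,3,3.28,0,2.67,0],[7.8,4.04,3.28,0,2.67,0]]'
python3 -c "
from h import *
plan('earNL',.042,-.121)
im,*_=cam('top');cv2.imwrite('pics/t1.png',cv2.resize(im[140:330,250:470,::-1],None,fx=3,fy=3))"
```

```text
clock: 1.4
eef_pos: [0.5366, 0.0884, 0.0793]
tool_rot: [0.468, -0.529, 0.53, -0.469]
ft_force: [-1.0, 1.0, -0.5]
grip_width: -0.0001
clock 1.4 pos [0.5366 0.0884 0.0793] F [-1.    1.02 -0.47] grip -0.0001 q [ 1.640e-01  4.370e-01 -1.300e-01  1.002e+00 -1.000e-03  1.855e+00]
shift units [-0.011  1.491 -0.109]
axes x,y,z [[-0.121, -0.993, 0.0], [0.002, -0.0, -1.0], [0.993, -0.121, 0.002]]
turn units [-0.01 -0.    0.  ]
```

View pics/t1.png

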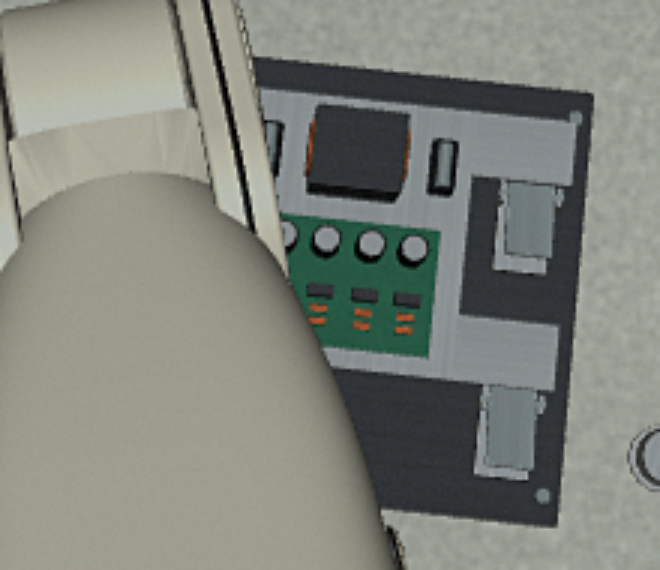

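```bash
python3 -m handwheel '[[0,0.6,-0.1,0,0,0],[0,1.2,-0.1,0,0,0],[0,1.4,-0.1,0,0,0],[0,1.4,-0.1,0,0,0],[0,1.4,-0.1,0,0,0]]'
python3 -c "
from h import *
plan('earNL',.042,-.121)"
```

```text
clock: 2.08
eef_pos: [0.532, 0.0917, 0.046]
tool_rot: [0.47, -0.528, 0.528, -0.471]
ft_force: [-0.9, 0.5, 0.1]
grip_width: -0.0001
clock 2.08 pos [0.532  0.0917 0.046 ] F [-0.86  0.46  0.14] grip -0.0001 q [ 0.171  0.468 -0.18   0.921 -0.     1.857]
shift units [0.098 0.16  0.092]
axes x,y,z [[-0.115, -0.993, -0.0], [0.001, 0.0, -1.0], [0.993, -0.115, 0.001]]
turn units [-0.01  0.03 -0.  ]
```

```bash
python3 -m handwheel '[[0,0.1,0.05,0,0,0],[0,0.16,0.05,0,0,0],[0,0.2,0.05,0,0,0],[0,0.24,0.05,0,0,0],[0,0.24,0.05,0,0,0]]'
```

```text
clock: 2.7
eef_pos: [0.5333, 0.0914, 0.042]
tool_rot: [0.47, -0.528, 0.528, -0.471]
ft_force: [-4.3, -0.4, 16.1]
grip_width: -0.0
```

```bash
python3 -m handwheel '[[0,-0.7,0,0,0,0],[0,-0.9,1.5,0,0,0],[0,-0.9,3,0,0,0],[0,-0.6,4.6,0,0,0],[0,-0.35,4.6,0,0,0]]'
python3 -c "
from h import *
plan('earFL',.042,-.121)"
```

```text
clock: 3.32
eef_pos: [0.6495, 0.0776, 0.0473]
tool_rot: [0.469, -0.528, 0.529, -0.471]
ft_force: [-0.9, 0.1, -0.3]
grip_width: -0.0001
clock 3.33 pos [0.6495 0.0776 0.0473] F [-0.92  0.06 -0.25] grip -0.0001 q [ 0.119  0.664  0.175  1.079 -0.     1.806]
shift units [ 0.103  0.211 -0.003]
axes x,y,z [[-0.116, -0.993, -0.0], [0.002, 0.0, -1.0], [0.993, -0.116, 0.002]]
turn units [-0.01  0.03 -0.  ]
```

```bash
python3 -m handwheel '[[0.08,0.12,0,0,0,0],[0.08,0.2,0,0,0,0],[0.08,0.24,0,0,0,0],[0.08,0.28,0,0,0,0],[0.08,0.28,0,0,0,0]]'
```

```text
clock: 3.95
eef_pos: [0.6464, 0.0763, 0.0421]
tool_rot: [-0.47, 0.528, -0.528, 0.47]
ft_force: [-2.7, -0.6, 5.7]
grip_width: 0.0001
```

```bash
python3 -m handwheel '[[0,-1.5,0,0,0,0],[1,-2.6,0,0,0,0],[3.3,-2.6,0,0,0,0],[5.7,-2.6,0,0,0,0],[8,-2.2,0.1,0,0,0]]'
python3 -c "
from h import *
plan('earFR',.047,-.121)"
```

```text
clock: 4.58
eef_pos: [0.6269, -0.1246, 0.0972]
tool_rot: [0.47, -0.527, 0.529, -0.471]
ft_force: [-0.2, -0.7, 0.7]
grip_width: 0.0001
clock 4.58 pos [ 0.6269 -0.1246  0.0972] F [-0.2  -0.66  0.72] grip 0.0001 q [-0.196  0.592  0.184  1.16  -0.     1.489]
shift units [-0.036  2.01  -0.091]
axes x,y,z [[-0.115, -0.993, 0.0], [0.003, -0.001, -1.0], [0.993, -0.115, 0.003]]
turn units [-0.02  0.04  0.  ]
```

```bash
python3 -m handwheel '[[0,1,-0.05,0,0,0],[0,1.9,-0.05,0,0,0],[0,2.05,-0.05,0,0,0],[0,2.05,-0.05,0,0,0],[0,2.05,-0.05,0,0,0]]'
python3 -m handwheel '[[0,0.08,0,0,0,0],[0,0.16,0,0,0,0],[0,0.2,0,0,0,0],[0,0.24,0,0,0,0],[0,0.24,0,0,0,0]]'
```

```text
clock: 5.2
eef_pos: [0.626, -0.1226, 0.0461]
tool_rot: [0.47, -0.527, 0.529, -0.471]
ft_force: [0.6, 0.4, 0.5]
grip_width: 0.0001
clock: 5.82
eef_pos: [0.6256, -0.1227, 0.042]
tool_rot: [0.47, -0.527, 0.529, -0.471]
ft_force: [-4.7, 1.1, 13.7]
grip_width: 0.0001
```

```bash
python3 -m handwheel '[[0,-0.7,0,0,0,0],[0,-0.9,-1.5,0,0,0],[0,-0.9,-3,0,0,0],[0,-0.6,-4.6,0,0,0],[0,-0.35,-4.6,0,0,0]]'
python3 -c "
from h import *
plan('earNR',.042,-.121)"
```

```text
clock: 6.45
eef_pos: [0.5069, -0.1089, 0.0474]
tool_rot: [-0.471, 0.529, -0.527, 0.469]
ft_force: [0.9, -0.0, -0.5]
grip_width: 0.0002
clock 6.45 pos [ 0.5069 -0.1089  0.0474] F [ 0.91 -0.01 -0.49] grip 0.0002 q [-0.212  0.434 -0.233  0.908 -0.     1.475]
shift units [0.01  0.214 0.118]
axes x,y,z [[-0.116, -0.993, -0.0], [-0.004, 0.001, -1.0], [0.993, -0.116, -0.004]]
turn units [ 0.02  0.03 -0.  ]
```

```bash
python3 -m handwheel '[[0,0.12,0.05,0,0,0],[0,0.2,0.05,0,0,0],[0,0.24,0.05,0,0,0],[0,0.28,0.05,0,0,0],[0,0.28,0.05,0,0,0]]'
```

```text
clock: 7.08
eef_pos: [0.5133, -0.1099, 0.0411]
tool_rot: [0.47, -0.527, 0.529, -0.471]
ft_force: [2.2, 0.3, 3.4]
grip_width: -0.0001
```

```bash
python3 -m handwheel '[[0,0.04,0,0,0,0],[0,0.08,0,0,0,0],[0,0.12,0,0,0,0],[0,0.14,0,0,0,0],[0,0.14,0,0,0,0]]'
python3 -c "
from h import *
plan('earNR',.042,-.121)
im,*_=cam('scene');cv2.imwrite('pics/s2.png',cv2.resize(im[180:320,190:370,::-1],None,fx=4,fy=4))"
```

```text
clock: 7.7
eef_pos: [0.5129, -0.1099, 0.039]
tool_rot: [0.47, -0.527, 0.529, -0.471]
ft_force: [-0.7, -0.5, 13.3]
grip_width: 0.0
clock 7.7 pos [ 0.5129 -0.1099  0.039 ] F [-0.74 -0.53 13.33] grip 0.0 q [-0.211  0.451 -0.233  0.885  0.     1.475]
shift units [ 0.    -0.121 -0.126]
axes x,y,z [[-0.115, -0.993, 0.0], [0.003, -0.001, -1.0], [0.993, -0.115, 0.003]]
turn units [-0.02  0.03  0.  ]
```

View pics/s2.png

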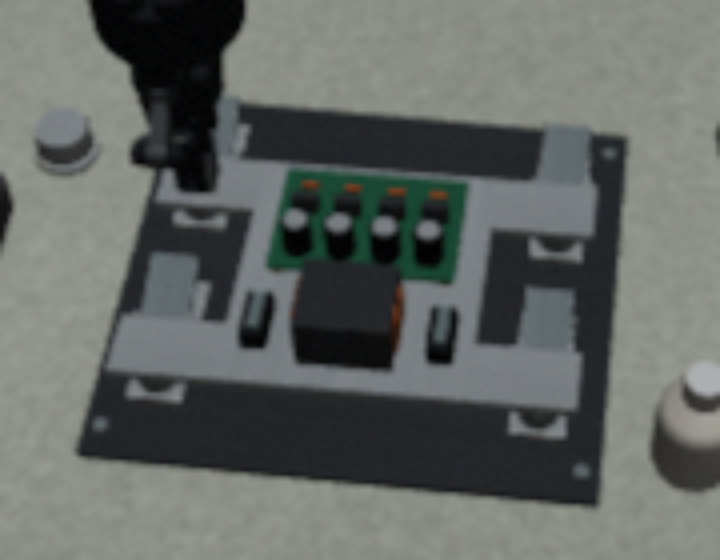

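Fingertips are on the near-right ear (crop ≈(190,185)). It gave 3 mm (z 0.039) while the other three held at 0.042, so near-right is the soft corner. Next is its tab.

```bash
python3 -m handwheel '[[0,-0.5,0,0,0,0],[0,-0.9,-0.1,0,0,0],[0,-0.9,-1.4,0,0,0],[0,-0.9,-2.2,0,0,0],[0,-0.7,-2.2,0,0,0]]'
python3 -c "
from h import *
plan('tNR',.041,-.121)
im,*_=cam('scene');cv2.imwrite('pics/s3.png',cv2.resize(im[180:320,190:370,::-1],None,fx=4,fy=4))"
```

```text
clock: 8.38
eef_pos: [0.4553, -0.103, 0.0544]
tool_rot: [-0.471, 0.529, -0.527, 0.47]
ft_force: [0.4, -0.4, -0.2]
grip_width: -0.0
clock 8.38 pos [ 0.4553 -0.103   0.0544] F [ 0.38 -0.43 -0.23] grip -0.0 q [-0.222  0.338 -0.364  0.871  0.     1.464]
shift units [-0.004  0.535  0.116]
axes x,y,z [[-0.115, -0.993, -0.0], [-0.002, 0.0, -1.0], [0.993, -0.115, -0.002]]
turn units [ 0.01  0.03 -0.  ]
```

View pics/s3.png

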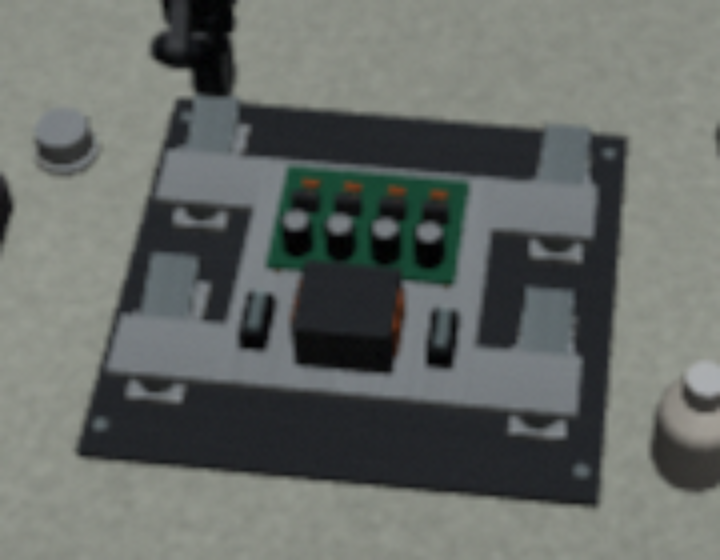

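```bash
python3 -m handwheel '[[0,0.4,0.1,0,0,0],[0,0.6,0.1,0,0,0],[0,0.75,0.1,0,0,0],[0,0.9,0.1,0,0,0],[0,0.94,0.1,0,0,0]]'
python3 -m handwheel '[[0,0.02,0,0,0,0],[0,0.04,0,0,0,0],[0,0.04,0,0,0,0],[0,0.04,0,0,0,0],[0,0.04,0,0,0,0]]'
```

```text
clock: 9.05
eef_pos: [0.4594, -0.1036, 0.032]
tool_rot: [-0.471, 0.528, -0.528, 0.47]
ft_force: [-8.8, 1.5, 22.4]
grip_width: -0.0001
clock: 9.68
eef_pos: [0.4594, -0.1036, 0.032]
tool_rot: [-0.471, 0.528, -0.528, 0.47]
ft_force: [-9.3, 1.9, 24.0]
grip_width: -0.0003
```

```bash
python3 -m handwheel '[[0,-0.6,0,0,0,0],[0,-1.2,0,0,0,0],[0,-1.2,1,0,0,0],[0,-1.0,2.05,0,0,0],[0,-0.65,2.05,0,0,0]]'
python3 -c "
from h import *
plan('earNR',.042,-.121)
im,*_=cam('scene');cv2.imwrite('pics/s4.png',cv2.resize(im[180:320,190:370,::-1],None,fx=4,fy=4))"
```

```text
clock: 10.3
eef_pos: [0.5131, -0.1098, 0.0459]
tool_rot: [0.47, -0.527, 0.529, -0.471]
ft_force: [-0.3, -0.2, 0.5]
grip_width: -0.0001
clock 10.3 pos [ 0.5131 -0.1098  0.0459] F [-0.25 -0.25  0.51] grip -0.0001 q [-0.211  0.442 -0.224  0.902  0.     1.475]
shift units [ 0.002  0.155 -0.133]
axes x,y,z [[-0.115, -0.993, 0.0], [0.002, -0.0, -1.0], [0.993, -0.115, 0.002]]
turn units [-0.01  0.03  0.  ]
```

View pics/s4.png

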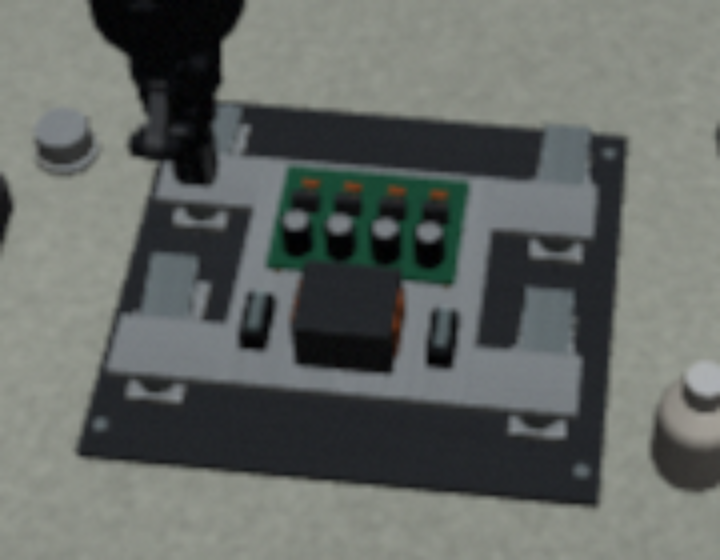

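The near-right tab now looks lower: its end is at crop y≈108, where it was ≈97. I'll re-press the ear gently to check that the rocking is gone.

```bash
python3 -m handwheel '[[0,0.1,-0.05,0,0,0],[0,0.16,-0.05,0,0,0],[0,0.2,-0.05,0,0,0],[0,0.24,-0.05,0,0,0],[0,0.24,-0.05,0,0,0]]'
python3 -m handwheel '[[0,-0.8,0,0,0,0],[0,-2,0,0,0,0],[0,-3,-1,0,0,0],[0,-4,-3,0,0,0],[0,-5,-5,0,0,0]]'
python3 -m handwheel '[[0,-0.5,-1,0,0,0],[0,-1,-2,0,0,0],[0,-1.5,-3,0,0,0],[0,-1.5,-3,0,0,0],[0,-1.5,-3,0,0,0]]'
python3 -c "
from h import *
for n,s in (('scene',np.s_[180:320,190:370,::-1]),('top',np.s_[145:325,265:465,::-1])):
  im,*_=cam(n);cv2.imwrite('pics/%s5.png'%n,cv2.resize(im[s],None,fx=3.3,fy=3.3,interpolation=cv2.INTER_CUBIC))"
```

```text
clock: 10.98
eef_pos: [0.5085, -0.1093, 0.0415]
tool_rot: [-0.47, 0.528, -0.528, 0.47]
ft_force: [-5.4, 1.0, 10.0]
grip_width: -0.0003
clock: 11.6
eef_pos: [0.3842, -0.0948, 0.1661]
tool_rot: [0.47, -0.528, 0.528, -0.471]
ft_force: [-0.2, -0.3, 0.7]
grip_width: 0.0003
clock: 12.22
eef_pos: [0.3115, -0.0865, 0.2029]
tool_rot: [0.47, -0.528, 0.529, -0.471]
ft_force: [0.2, 0.7, -0.4]
grip_width: 0.0002
```

View pics/scene5.png

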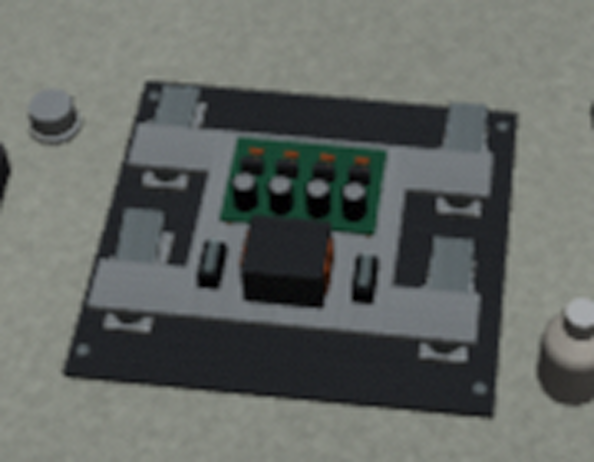

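View pics/top5.png

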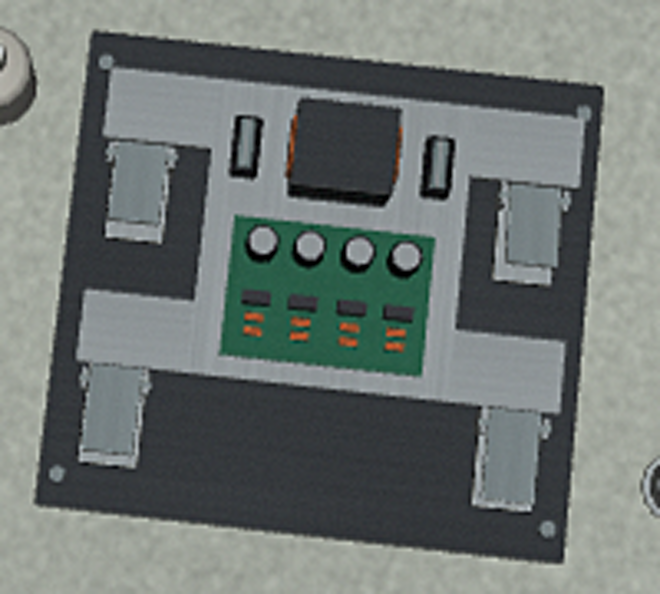

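The near-right tab, at top view ≈(508,460), is flat and covers its base strip. The other three tabs are still up, and the chassis sits where it did in the first picture. On re-pressing, the ear held at 0.0415 under 10 N. I'm handing in.

```bash
python3 -c "
from workcell import bot
print(bot.job_done())"
```

```text
the job is handed in; nothing more can be done
None
```

I found the soft corner, near right, pressed its shim tab flat, and handed the job in at about 12.3 s on the robot's clock. No verdict is reported.

- **Finding the corner:** I pressed all four ears with the shut fingers. Near left, far left and far right held at 42 mm under 6–16 N. Near right gave 3 mm, down to 39 mm at 13 N, so it rocked. I judged the tilt from this travel and did not measure it directly.
- **Pressing the tab:** I pushed the near-right tab down to its solid stop, with the tip at 32 mm under about 24 N.
- **Last checks:** Pressed again, the near-right ear held at 41.5 mm under 10 N, so the rocking is gone. The last pictures show that tab flat and the other three still up. The chassis has not visibly shifted, the bystanders in view (knob and cleaner) have not either, and the arm is clear. The screwdriver and meter were outside those close-up pictures. No check failed. The first, lighter press on near right was ambiguous (41.1 mm at 3.4 N), and pressing further settled it.

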